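# Open the puncture stall's stock box and load the patch tins

## Robot

A 7-joint arm with a two-finger parallel gripper is mounted at the origin on the work surface. World frame = base frame: x ahead of the robot, y to its left, z up, the work surface at z = 0. Lengths are in m, angles in rad, forces in N, time in s.
With the tool pointing down it reaches from about 0.425 to 1.025 m from the base axis. Payload 9.4 kg.
Tool frame: the origin (TCP) lies at the very end of the fingers, on their centre line; the grasp point (between the pads) lies 19 mm behind it (env.hold_point_z is the distance from the TCP to the grasp point, in m); z points along the fingers, y is the line along which they close (so a half turn about z gives the same grasp; the last joint's range is limited). The gripper opens to 93 mm and grips with 3 to 60 N. Pads are 15 mm wide; open, the fingers measure 128 mm over their backs; the gripper's body (75 mm by 188 mm) begins 65 mm behind the grasp point.
Start: joints at [1.209, 0.599, -0.003, 1.599, 0.002, 0.943, -0.08], TCP at [0.204, -0.696, 0.219] pointing down, gripper open.
Joint ranges: [-2.57, 2.57], [-0.35, 1.97], [-1.29, 1.29], [0.11, 2.56], [-1.05, 4.19], [0.11, 1.86], [-2.63, 2.63]. Speed limits (rad/s): [2.22, 2.22, 3.01, 3.01, 3.14, 3.14, 3.14].

## Interface

Orientations are given as a unit quaternion [x, y, z, w].
In Python, from cell import env, jaws, inverse_kinematics, camera, camera_model, recognise, current_t, current_qpos, current_joint_vel, current_tau, current_tcp_pos, current_ee_rot, current_contact_force, current_moment, current_width, current_gripper_force gives the robot as it stands. Calls block until the motion is done:
- env.reach(position, orientation): joint-space move of the TCP to a pose.
- env.movel(position, ori=None, speed=0.15, contact_N=None): straight line of the TCP; ori=None keeps the orientation; speed is the mean speed in m/s. With contact_N (N) it stops when the force on the tool has changed by that much, and returns True; else False.
- env.movej(angles): joint-space move.
- jaws.grip(opening, force=None): finger opening in m; force is the grip in N (None keeps the last); returns when the fingers have stopped.
- env.hold(seconds).
- inverse_kinematics(position, orientation): joint angles nearest the present ones, or None.
- camera(name): name is "scene" or "side" or "wrist"; returns (picture, depth): 400x640x3 uint8, red, green, blue; 400x640 float32, m along the optical axis (not along the pixel's ray), 0 where there is no reading.
- camera_model(name): a dict with "vfov" (degrees; the focal length in pixels is half the picture's height over the tangent of half this angle, whatever the lens; pixels are square), "cx", "cy" (the principal point, pixels), "rvec" (rotation vector, rad) and "tvec" (3), from world to camera coordinates, as OpenCV has them. Camera axes: x right, y down, z forward; pixel columns grow to the right and rows downward; lengths in m; the calibration is good to about 2 mm. The wrist camera is an equidistant fisheye: a pixel r from the principal point sees the ray r / f radians off the axis. A picture is of the moment at which its call begins: read the wrist's pose just before it. camera_model takes no time and is no camera call; for the wrist camera it gives the pose at the moment of the call.
A pose or a line that the arm cannot do raises env.MotionError and nothing moves.
- env.sign_off(): hands the job in; it is judged then, once.
Trained networks look in the newest picture that a camera, given by its name, has taken for a name from the list of things; names that differ only in an ending like _2 or _b are one class to them, and where a whole thing is asked for, a point or a joint stands for the part that bears it (a point fixed in the world has none). Each returns a list of dicts, best first, with "p" (0 to 1); they miss things now and then, are a little off and sometimes report something else, mostly with a low value. They report only what shows in the picture. A call takes as long as a camera call.
- recognise(camera, label): "xy" ([column, row] as shares, 0 to 1, of the picture: columns of its width, rows of its height, amid what is visible of it).
Readings, each from a call of its own:
- current_t(): time.
- current_qpos(): joint angles.
- current_joint_vel(): joint speeds.
- current_tau(): joint torques, N m.
- current_tcp_pos(): TCP position.
- current_ee_rot(): TCP orientation.
- current_contact_force(): force on the tool from outside, world axes, zero at the start.
- current_moment(): the same for the moment, N m.
- current_width(): finger opening in m.
- current_gripper_force(): force on a finger pad.
Only numpy, scipy, OpenCV 4.12 (cv2) and the standard library are available. Lean on these libraries where they do the work, as an engineer would, in place of code of your own. Each camera call takes 0.05 s, during which the arm holds its last target. There are 200 camera calls.

## Task

Lever up the lid of the green stock box with the tyre lever's blade - never with the gripper itself - and swing it right open so that it stays standing open. Pile all the flat patch tins lying about flat and squarely on one another on the yellow mark inside the box, lengthwise along it, and hang the tyre lever by its eye on the peg, left hanging still. Leave everything else on the counter where it is.

Things in the scene. Friction and masses are not known exactly. Their poses are not given: they have to be found in the camera images.
- kitbox: green steel stock box fixed to the counter, 160 mm (x) x 180 mm (y) x 75 mm high; walls and floor 5 mm thick. Origin at the centre of its underside; its front faces its own -x. A steel ledge 100 mm wide, 4 mm thick, juts 8 mm from the middle of the front wall, its top 66 mm above the counter, just below the lid's lip.
- kitbox_mat (a point): centre of the yellow mark (88 mm along the box's x, 60 mm along its y) painted on the middle of the box's inner floor; this point is on the floor, 5 mm above the counter. Around it stand fixed sheet-metal guides 55 mm high: two partitions across the box, 104 mm apart along x, and from each two 18 mm stubs, 76 mm apart along y, leaving 68 mm free between the stubs for fingers.
- boxlid (a joint): angle of the box lid, rad: 0 shut, 1.75 wide open (stop). Stiff hinge: it stays where it is left; about 3 N at the lip moves it. Lid: flat plate 176 mm (hinge to lip) x 184 mm, 4 mm thick, overhanging the front wall by 16 mm with a 10 mm gap between its underside (76 mm above the counter when shut) and the ledge.
- boxlid_lip (a point): middle of the lid's front edge, on its underside
- boxlid_hinge (a point): middle of the lid's hinge line, at the box's back (+x) rim, 76 mm above the counter; the hinge line runs along the box's y
- lever: tyre lever, 220 g, lying flat; x points to the blade tip, z up, origin on its underside. Red handle 14 mm wide, 20 mm high, x = -90 to 25 mm; steel blade 24 mm wide, 3 mm thick, flush with the underside, x = 25 to 95 mm; upright eye at the back, 40 mm outside, 8 mm thick, its 24 mm hole running along y, centre x = -108, z = 20 mm. Centre of mass x = -15 mm.
- lever_eye (a point): centre of the hole of the tyre lever's eye
- lever_tip (a point): end of the tyre lever's blade, middle of its thickness
- pegstand: fixed stand: wooden foot 80 x 80 x 10 mm, blue upright post 18 mm thick and 275 mm high whose axis is 9 mm behind the origin (+x), and one steel peg 8 mm thick pointing to the stand's own -x and rising 13 degrees. Origin on the counter under the peg's root.
- peg_root (a point): root of the peg at the post, 235 mm above the counter, on the peg's axis
- peg_tip (a point): free end of the peg, on its axis, 80 mm out from the root and 253 mm above the counter
- tin0: flat closed patch tin, blue painted with a paper label on top, 84 x 56 x 12 mm (x, y, z), 70 g; origin at the centre of its underside, x along its length, z up. May be absent.
- tin1: flat closed patch tin, yellow painted with a paper label on top, 84 x 56 x 12 mm (x, y, z), 70 g; origin at the centre of its underside, x along its length, z up. May be absent.
- tin2: flat closed patch tin, blue painted with a paper label on top, 84 x 56 x 12 mm (x, y, z), 70 g; origin at the centre of its underside, x along its length, z up. May be absent.
- tin3: flat closed patch tin, yellow painted with a paper label on top, 84 x 56 x 12 mm (x, y, z), 70 g; origin at the centre of its underside, x along its length, z up. May be absent.
- clip: dented red plastic mudguard clip, 52 x 22 x 23 mm (not part of the job); origin at the centre of its underside
- adaptor: brass presta adaptor standing upright, 18 mm across, 38 mm high (not part of the job); origin at the centre of its underside
- hub: heavy iron hub shell standing on end, 66 mm across, 80 mm high (not part of the job); origin at the centre of its underside
- glue: glue jar, 52 mm across, 75 mm high (not part of the job); origin at the centre of its underside
- spanner: open spanner lying flat (not part of the job); origin at the centre of its underside
- sprocket: steel sprocket ring lying flat, 90 mm across, 6 mm thick (not part of the job); origin at the centre of its underside
- pump: foot pump, 240 x 90 x 80 mm, with a brass bayonet head (not part of the job); origin at the centre of its underside

How it is judged:
On the way:
1. the lid is levered up with the tyre lever (past 0.3 rad while the lever bears on it) (value of joint boxlid above 0.3 rad and contact force between lever and kitbox above 0.2 N), for 0.1 s.
At the end, for the whole second after the job is handed in: The lid stands open beyond 1.4 rad; the tyre lever hangs on the peg by its eye, blade down (within 0.44 rad of vertical) and still; every patch tin present lies flat in one pile in the box, each centred on the yellow mark within 8 mm along each side and lengthwise along it within 0.14 rad, at rest (value of joint boxlid above 1.4 rad and x of lever_eye in the frame of pegstand between -0.085 and 0 m and y of lever_eye in the frame of pegstand between -0.02 and 0.02 m and z of lever_eye in the frame of pegstand between 0.205 and 0.265 m and angle between lever's own x axis and vertical above 2.7 rad and linear speed of lever below 0.04 m/s and x of tin0 in the frame of kitbox between -0.008 and 0.008 m and y of tin0 in the frame of kitbox between -0.008 and 0.008 m and height (world z) of each of tin0, tin1, tin2, tin3 below 0.08 m and angle between the x axis of each of tin0, tin1, tin2, tin3 and the x axis of kitbox, either way round below 0.14 rad and angle between the z axis of each of tin0, tin1, tin2, tin3 and the z axis of kitbox, either way round below 0.08 rad and linear speed of each of tin0, tin1, tin2, tin3 below 0.03 m/s and x of tin1 in the frame of kitbox between -0.008 and 0.008 m and y of tin1 in the frame of kitbox between -0.008 and 0.008 m and x of tin2 in the frame of kitbox between -0.008 and 0.008 m and y of tin2 in the frame of kitbox between -0.008 and 0.008 m and x of tin3 in the frame of kitbox between -0.008 and 0.008 m and y of tin3 in the frame of kitbox between -0.008 and 0.008 m); the robot touches nothing.
It fails at once if the gripper or arm touches the box or its lid before the lid is up 0.3 rad (value of joint boxlid below 0.3 rad and contact force between any of the fingers, the arm and kitbox above 1 N).
It fails at once if the clip, adaptor, hub shell, glue jar, spanner, sprocket or foot pump is moved more than 30 mm (distance of any of clip, adaptor, hub, glue, spanner, sprocket, pump from where it was at the start of the episode above 0.03 m).
Of tin0, tin1, tin2, tin3 only 3 to 4 are there at a start; the rules pass over those that are not, and their reading is None.
At some moment in a run one of tin0, tin1, tin2, tin3 may be knocked a few centimetres aside while the robot is not near it.
It also fails if it takes over 210 s, if anything falls off the work surface, if the arm or the gripper's body presses on something with over 40 N, if the wrist force passes 120 N, or if a joint passes its speed limit or range.

## Working session

There is one attempt and no reset: what is moved stays moved. The work goes in short steps, each a Python script; the robot and the scene stay as the last script left them, time stands still between calls to the robot, and variables do not carry over. Pictures are saved under pics/ and viewed, at most 14 in all, crops included, and the job is handed in when it is done.

```bash
ls; mkdir -p pics
cat > h.py <<'E'
import numpy as np, cv2
from scipy.spatial.transform import Rotation as R
from cell import *
def snap(n,f=None):
    m=camera_model(n); im,d=camera(n)
    if f: cv2.imwrite('pics/'+f,im[:,:,::-1])
    return im,d,m
def xyz(m,d):
    "world point per pixel (pinhole cams)"
    h,w=d.shape; f=h/2/np.tan(np.radians(m['vfov']/2))
    u,v=np.meshgrid(np.arange(w),np.arange(h))
    P=np.dstack([(u-m['cx'])/f*d,(v-m['cy'])/f*d,d])
    Rm=cv2.Rodrigues(np.array(m['rvec'],float))[0]
    return (P-np.array(m['tvec']).ravel())@Rm
def fish(m,d):
    h,w=d.shape; f=h/2/np.tan(np.radians(m['vfov']/2))
    u,v=np.meshgrid(np.arange(w)-m['cx'],np.arange(h)-m['cy'])
    r=np.hypot(u,v)+1e-9; t=r/f
    k=np.tan(np.minimum(t,1.5))/r
    P=np.dstack([u*k*d,v*k*d,d])
    Rm=cv2.Rodrigues(np.array(m['rvec'],float))[0]
    return (P-np.array(m['tvec']).ravel())@Rm
E
python3 - <<'E'
from h import *
for n in ['scene','side','wrist']:
    im,d,m=snap(n,n+'0.png'); print(n,m, (d>0).mean())
    np.savez('/tmp/%s0.npz'%n,im=im,d=d)
    X=xyz(m,d) if n!='wrist' else fish(m,d)
    for l in ['kitbox','boxlid_lip','lever','lever_tip','lever_eye','pegstand','peg_tip','tin0','tin1','clip','adaptor','hub','glue','spanner','sprocket','pump']:
        for r in recognise(n,l)[:4]:
            if r['p']<.3: continue
            c,rr=int(r['xy'][0]*640),int(r['xy'][1]*400); print(l,round(r['p'],2),(c,rr),X[min(rr,399),min(c,639)].round(3))
print(current_t())
E
```

```text
pics
scene {'vfov': 44.549848122104606, 'cx': 310.1520765892345, 'cy': 191.51174162646922, 'rvec': array([ 2.00416315,  1.33033394, -0.58667588]), 'tvec': array([-0.17982446, -0.23178023,  1.83621273])} 0.996109375
kitbox 0.98 (281, 236) [ 0.599 -0.14   0.085]
kitbox 0.31 (340, 199) [0.457 0.107 0.005]
boxlid_lip 0.85 (281, 226) [ 0.56  -0.126  0.081]
boxlid_lip 0.49 (149, 209) [ 0.265 -0.461  0.008]
lever 0.57 (340, 198) [0.461 0.106 0.013]
lever_eye 0.67 (340, 197) [0.459 0.106 0.016]
lever_eye 0.56 (360, 222) [0.577 0.118 0.011]
pegstand 0.79 (436, 212) [0.665 0.32  0.056]
peg_tip 0.82 (436, 207) [0.663 0.317 0.076]
peg_tip 0.53 (280, 224) [ 0.555 -0.127  0.085]
tin0 0.8 (187, 270) [ 0.553 -0.402  0.014]
tin0 0.66 (381, 240) [0.664 0.142 0.011]
tin0 0.56 (148, 210) [ 0.274 -0.464  0.013]
tin0 0.55 (360, 221) [0.577 0.117 0.016]
tin1 0.8 (187, 270) [ 0.553 -0.402  0.014]
tin1 0.66 (381, 240) [0.664 0.142 0.011]
tin1 0.56 (148, 210) [ 0.274 -0.464  0.013]
tin1 0.55 (360, 221) [0.577 0.117 0.016]
clip 0.46 (196, 230) [ 0.415 -0.346  0.012]
hub 0.34 (293, 307) [ 0.806 -0.186  0.059]
g
[... 1121 characters left out ...]
.667 0.141 0.013]
tin1 0.67 (325, 190) [ 0.556 -0.381  0.012]
tin1 0.58 (302, 264) [0.572 0.134 0.009]
tin1 0.54 (339, 263) [0.452 0.129 0.017]
clip 0.5 (359, 199) [ 0.413 -0.336  0.   ]
hub 0.73 (251, 238) [0.759 0.05  0.046]
glue 0.67 (243, 275) [0.73  0.268 0.056]
glue 0.59 (272, 264) [0.669 0.146 0.012]
spanner 0.8 (386, 323) [0.299 0.388 0.009]
pump 0.74 (261, 206) [ 0.77  -0.154  0.056]
wrist {'vfov': 65.70646984690485, 'cx': 317.9885240745117, 'cy': 195.0552194160368, 'rvec': array([-2.34359375,  1.75754494,  0.22546329]), 'tvec': array([-0.72505663, -0.02894145,  0.38964809])} 0.9466171875
kitbox 0.52 (178, 59) [ 0.299 -0.479  0.005]
sprocket 0.6 (176, 57) [ 0.302 -0.473 -0.001]
2.55
```

Run:
```python
import cv2
a=cv2.imread('pics/scene0.png')[110:360,90:490]; b=cv2.imread('pics/side0.png')[130:370,190:450]
cv2.imwrite('pics/sc.png',cv2.resize(a,None,fx=2,fy=2,interpolation=cv2.INTER_CUBIC)); cv2.imwrite('pics/sd.png',cv2.resize(b,None,fx=2.5,fy=2.5,interpolation=cv2.INTER_CUBIC))
```

```text
(no output)
```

View pics/sc.png

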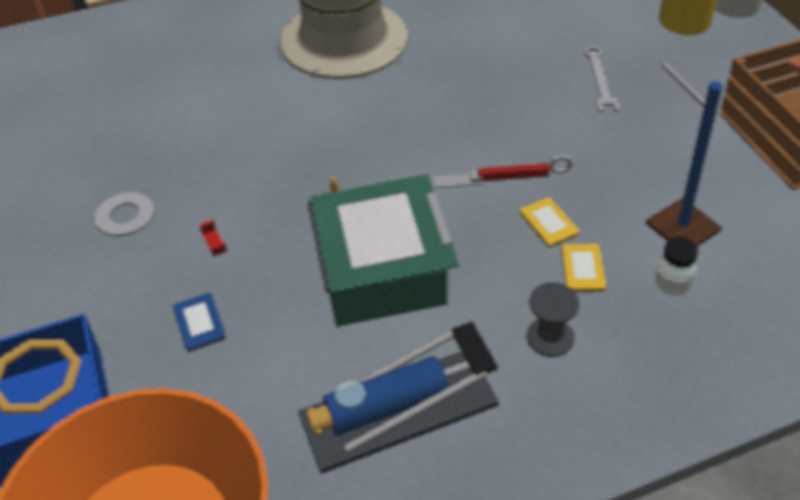

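View pics/sd.png

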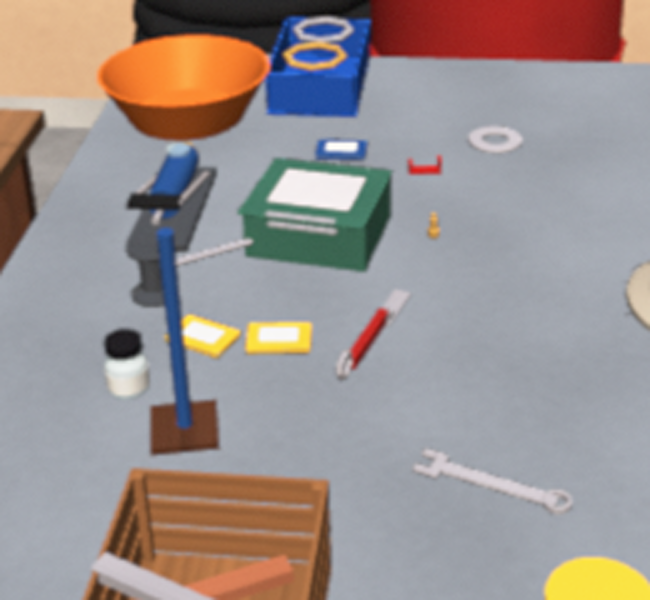

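The scene shows three tins, two yellow at about (548,220) and (584,267) and one blue at (199,320). The lever is at (505,173), and the box front, with its ledge, faces +y. The peg comes off near the top of the post. Next I'll measure them in detail.

```bash
cat >> h.py <<'E'
def down(yaw): return (R.from_euler('z',yaw)*R.from_matrix(np.diag([1.,-1,-1]))).as_quat()
def segs(im,X):
    hsv=cv2.cvtColor(im,cv2.COLOR_RGB2HSV); H,S,V=[hsv[...,i].astype(int) for i in range(3)]; z=X[...,2]
    return dict(red=((H<8)|(H>172))&(S>150)&(V>60)&(z<.06), yellow=(H>18)&(H<32)&(S>140)&(z<.03), blue=(H>100)&(H<125)&(S>120)&(z<.03),
      post=(H>100)&(H<125)&(S>120)&(z>.03), green=(H>60)&(H<90)&(S>80))
E
python3 - <<'E'
from h import *
for n in ['scene','side']:
    q=np.load('/tmp/%s0.npz'%n); im,d=q['im'],q['d']; m=camera_model(n); X=xyz(m,d)
    for k,M in segs(im,X).items():
        nn,L,st,c=cv2.connectedComponentsWithStats(M.astype(np.uint8))
        for i in range(1,nn):
            if st[i,4]<25: continue
            P=X[L==i]
            if not((abs(P[:,1].mean())<.5)&(P[:,0].mean()<.9) & (P[:,0].mean()>.2)):continue
            r=cv2.minAreaRect(P[:,:2].astype(np.float32))
            print(n,k,st[i,4],'c',np.round(c[i]),'med',np.median(P,0).round(3),'zmax',np.percentile(P[:,2],[5,95]).round(3),'rect',np.round(r[0],3),np.round(r[1],3),round(r[2],1))
    # peg: things above z>.2
    M=(X[...,2]>.2)&(X[...,2]<.3)&(abs(X[...,1]-.3)<.2)&(abs(X[...,0]-.66)<.15)
    P=X[M]; print(n,'peg',len(P)); 
    if len(P): 
        i=np.argsort(P[:,1]); print(P[i[::max(1,len(P)//12)]].round(3))
print(current_ee_rot(),current_tcp_pos())
m=camera_model('wrist'); Rm=cv2.Rodrigues(m['rvec'])[0]; C=-Rm.T@m['tvec']; T=R.from_quat(current_ee_rot())
print('cam in tool',T.inv().apply(C-current_tcp_pos()), 'axis',T.inv().apply(Rm[2]),T.inv().apply(Rm[0]), 'f',200/np.tan(np.radians(m['vfov']/2)))
E
```

```text
scene red 155 c [347. 195.] med [0.462 0.13  0.019] zmax [0.009 0.025] rect [0.462 0.128] [0.105 0.017] 72.1
scene red 89 c [196. 228.] med [ 0.405 -0.345  0.011] zmax [0.004 0.026] rect [ 0.413 -0.344] [0.054 0.017] 5.2
scene yellow 217 c [364. 221.] med [0.587 0.127 0.013] zmax [0.009 0.017] rect [0.576 0.132] [0.088 0.055] 4.8
scene yellow 226 c [381. 244.] med [0.685 0.13  0.013] zmax [0.009 0.017] rect [0.675 0.136] [0.053 0.085] 67.0
scene blue 241 c [189. 271.] med [ 0.565 -0.397  0.014] zmax [0.01  0.017] rect [ 0.554 -0.397] [0.083 0.052] 1.3
scene post 259 c [440. 183.] med [0.663 0.312 0.174] zmax [0.046 0.276] rect [ 1.055 -0.034] [0.013 1.078] 48.4
scene post 985 c [285. 307.] med [ 0.804 -0.203  0.067] zmax [0.049 0.073] rect [ 1.114 -0.262] [0.151 0.716] 80.3
scene green 2410 c [281. 239.] med [ 0.63  -0.144  0.081] zmax [0.018 0.087] rect [ 0.968 -0.209] [0.179 1.025] 78.7
scene peg 265
[[0.577 0.293 0.26 ]
 [0.59  0.3   0.247]
 [0.596 0.305 0.249]
 [0.658 0.308 0.239]
 [0.632 0.309 0.24 ]
 [0.655 0.31  0.207]
 [0.66  0.311 0.2  ]
 [0.669 0.312 0.229]
 [0.666 0.314 0.
[... 841 characters left out ...]
] [0.015 0.3  ] 19.9
side green 1261 c [318. 218.] med [ 0.538 -0.061  0.056] zmax [0.01  0.085] rect [0.495 0.631] [0.209 1.706] 4.7
side peg 265
[[0.57  0.295 0.254]
 [0.594 0.303 0.245]
 [0.609 0.308 0.25 ]
 [0.651 0.313 0.209]
 [0.636 0.315 0.244]
 [0.65  0.319 0.268]
 [0.666 0.321 0.21 ]
 [0.666 0.323 0.205]
 [0.653 0.324 0.258]
 [0.653 0.325 0.214]
 [0.656 0.326 0.211]
 [0.656 0.328 0.238]
 [0.657 0.334 0.209]]
[ 9.89878829e-01  1.41915124e-01 -2.21781901e-05  2.46030715e-05] [ 0.20367564 -0.69582924  0.21863264]
cam in tool [ 0.06955111  0.00020007 -0.16555025] axis [-2.52040749e-01 -5.20749375e-04  9.67716482e-01] [-9.47438051e-04  9.99999509e-01  2.91362324e-04] f 309.70691628693146
```

Run:
```python
from h import *
def go(p,y):
    env.reach(p,down(y)); print(current_tcp_pos().round(3) if hasattr(current_tcp_pos(),'round') else current_tcp_pos(),np.round(current_qpos(),2))
for i,(p,y) in enumerate([((0.55,-0.35,.3),0.0),((0.55,0.03,.3),0.0),((0.48,0.1,.3),0.0)]):
    go(p,y); im,d,m=snap('wrist','w%d.png'%i); np.savez('/tmp/w%d.npz'%i,im=im,d=d,m=np.array(m,dtype=object))
    X=fish(m,d)
    for k,M in segs(im,X).items():
        nn,L,st,c=cv2.connectedComponentsWithStats(M.astype(np.uint8))
        for j in range(1,nn):
            if st[j,4]<150: continue
            P=X[L==j]; P=P[abs(P[:,2]-np.median(P[:,2]))<.02]
            r=cv2.minAreaRect(P[:,:2].astype(np.float32))
            print(i,k,st[j,4],'c',np.round(c[j]),'med',np.median(P,0).round(4),'z',np.percentile(P[:,2],[5,95]).round(3),'rect',np.round(r[0],4),np.round(r[1],3),round(r[2],1))
print(current_t())
```

```text
[ 0.549 -0.351  0.3  ] [ 0.45  0.43  0.04  1.69 -0.02  1.02 -1.07]
0 red 7208 c [598. 203.] med [ 0.4635 -1.0833 -0.0886] z [-0.106 -0.071] rect [ 0.4806 -1.1284] [0.055 0.326] 47.1
0 red 295 c [ 73. 216.] med [0.4615 0.1283 0.0192] z [0.011 0.021] rect [0.4603 0.1287] [0.115 0.013] 73.4
0 red 420 c [313. 249.] med [ 0.4077 -0.3429  0.0054] z [0.003 0.023] rect [ 0.4117 -0.342 ] [0.052 0.021] 6.4
0 yellow 564 c [ 62. 106.] med [0.6743 0.1266 0.011 ] z [0.007 0.013] rect [0.6774 0.1432] [0.07  0.083] 68.0
0 yellow 556 c [ 67. 157.] med [0.5765 0.1207 0.0112] z [0.006 0.013] rect [0.5745 0.1406] [0.084 0.071] 6.6
0 blue 695 c [436. 119.] med [ 0.6196 -0.5302  0.0165] z [0.003 0.029] rect [ 0.6196 -0.5303] [0.004 0.158] 89.9
0 blue 4176 c [500. 125.] med [ 0.6205 -0.6589  0.0047] z [0.003 0.017] rect [ 0.6195 -0.6763] [0.223 0.152] 90.0
0 blue 2094 c [498. 124.] med [ 0.6199 -0.6502  0.0045] z [0.003 0.006] rect [ 0.6199 -0.6522] [0.094 0.096] 66.6
0 blue 941 c [553. 131.] med [ 0.6198 -0.7821  0.0054] z [0.003 0.023] rect [ 0.619  -0.7687] [0.097 0.039] 0.5
0 blue 1171 c [347. 160.] me
[... 2759 characters left out ...]
01] [0.156 0.008] 0.2
2 blue 486 c [574. 134.] med [ 0.5519 -0.3811  0.0112] z [0.007 0.013] rect [ 0.5514 -0.3941] [0.082 0.056] 0.5
2 blue 1230 c [ 11. 225.] med [ 0.3132  1.0661 -0.1276] z [-0.146 -0.11 ] rect [0.2828 1.1026] [0.033 0.257] 52.4
2 post 1857 c [107.  27.] med [0.6549 0.3104 0.2098] z [0.191 0.226] rect [0.6556 0.3114] [0.007 0.015] 63.0
2 post 170 c [536.   2.] med [ 0.7648 -0.2581  0.0517] z [0.042 0.062] rect [ 0.7638 -0.2487] [0.009 0.061] 9.4
2 post 1377 c [630. 111.] med [ 0.6176 -0.5303  0.0571] z [0.039 0.075] rect [ 0.6191 -0.5306] [0.157 0.01 ] 0.2
2 green 8293 c [470. 119.] med [ 0.552  -0.102   0.0816] z [0.079 0.084] rect [ 0.5555 -0.1241] [0.179 0.183] 81.2
6.4
```

Run:
```python
from h import *
A=[]
for i in (1,2):
    q=np.load('/tmp/w%d.npz'%i,allow_pickle=True); im,d,m=q['im'],q['d'],q['m'].item(); X=fish(m,d)
    t=(X[...,0]-.66)*-.96+(X[...,1]-.316)*-.28
    M=(X[...,2]>.225)&(X[...,2]<.275)&(t>.01)&(t<.12)&(abs(X[...,1]-.3)<.06)
    P=X[M]; print(i,len(P))
    c=np.median(P,0); D=np.linalg.svd(P-c)[2][0]; D*=-np.sign(D[0]); s=(P-c)@D; print('c',c.round(4),'D',D.round(3),'ext',np.percentile(s,[1,99]).round(4),'res',np.std(P-c-np.outer(s,D),0).round(4),'tip',(c+D*np.percentile(s,99)).round(4))
    H=cv2.cvtColor(im,cv2.COLOR_RGB2HSV); 
    M=(H[...,0]>100)&(H[...,0]<125)&(H[...,1]>120)&(X[...,2]>.03)&(abs(X[...,1]-.32)<.06); P=X[M]; 
    for z in (.08,.12,.16,.2,.26,.275):
        p=P[abs(P[:,2]-z)<.01]; 
        if len(p): print(z,len(p),p.min(0).round(3),p.max(0).round(3))
    # lever profile along axis
    o=np.array([.4602,.1309]); 
    for a in [73.]:
        u=-np.array([np.cos(np.radians(a)),np.sin(np.radians(a))]); v=np.array([-u[1],u[0]])
        x=(X[...,:2]-o)@u-.0325; y=(X[...,:2]-o)@v
        M=(abs(y)<.03)&(x>-.14)&(x<.12)&(X[...,2]>.0035)
        for lo in np.arange(-.14,.11,.02):
            k=M&(x>=lo)&(x<lo+.02)
            if k.sum()>3: print('x%.2f'%lo,k.sum(),'y',np.percentile(y[k],[3,50,97]).round(4),'z',np.percentile(X[...,2][k],[50,95]).round(4))
        k=M&(x>.03); print('tip x',np.percentile(x[k],99.5))
    for l in ['hub','adaptor','glue']: pass
im1=cv2.imread('pics/w1.png')
q=np.load('/tmp/scene0.npz'); X=xyz(camera_model('scene'),q['d'])
print('hub',X[255:265,355:378].reshape(-1,3).mean(0).round(3),'glue',X[233:238,425:435].reshape(-1,3).mean(0).round(3),'adaptor',X[199:204,256:259].reshape(-1,3).round(3)[::4])
```

```text
1 570
c [0.6087 0.3034 0.2465] D [-0.947 -0.227  0.226] ext [-0.0435  0.04  ] res [0.0005 0.0018 0.002 ] tip [0.5707 0.2943 0.2556]
0.08 78 [0.651 0.308 0.07 ] [0.665 0.314 0.09 ]
0.12 99 [0.652 0.308 0.11 ] [0.665 0.315 0.13 ]
0.16 123 [0.651 0.308 0.15 ] [0.665 0.314 0.17 ]
0.2 163 [0.651 0.307 0.19 ] [0.666 0.316 0.21 ]
0.26 222 [0.651 0.307 0.25 ] [0.666 0.316 0.27 ]
0.275 235 [0.651 0.307 0.265] [0.668 0.328 0.276]
x-0.14 18 y [-0.0008  0.0022  0.0029] z [0.0255 0.0343]
x-0.12 120 y [-0.0038  0.0007  0.003 ] z [0.0182 0.0388]
x-0.10 134 y [-0.0056  0.0012  0.0064] z [0.0199 0.0353]
x-0.08 138 y [-0.0064  0.0027  0.0066] z [0.0193 0.021 ]
x-0.06 143 y [-0.0064  0.0025  0.0071] z [0.0189 0.021 ]
x-0.04 149 y [-0.0067  0.0026  0.0068] z [0.0189 0.0205]
x-0.02 148 y [-0.0066  0.0024  0.0068] z [0.019  0.0208]
x0.00 149 y [-0.0064  0.0027  0.0071] z [0.0188 0.0209]
x0.02 142 y [-0.0095  0.0018  0.0088] z [0.0116 0.02  ]
x0.04 28 y [-0.0125 -0.001   0.0103] z [0.0039 0.0046]
x0.06 26 y [-0.0103 -0.0021  0.0106] z [0.0038 0.0047]
x0.08 24 y [-0.0121 -0.001   0.0099] z [0.0037 0.0048]
t
[... 605 characters left out ...]
0.4267 0.4275]
x-0.08 3817 y [-0.0037  0.0201  0.0295] z [0.4179 0.4273]
x-0.06 3485 y [0.0037 0.0197 0.0291] z [0.3765 0.4031]
x-0.04 149 y [-0.0073  0.0008  0.0065] z [0.0192 0.0208]
x-0.02 150 y [-0.0071  0.0008  0.0067] z [0.0193 0.0209]
x0.00 150 y [-0.007   0.0008  0.0068] z [0.0192 0.0206]
x0.02 146 y [-0.0098  0.0007  0.0104] z [0.0117 0.0206]
x0.04 269 y [-0.0078  0.0277  0.0299] z [0.406  0.4083]
x0.06 113 y [-0.0109  0.0279  0.0299] z [0.4076 0.4084]
x0.08 31 y [-0.011  -0.002   0.0078] z [0.0038 0.0048]
tip x 0.09390972856436682
hub [0.765 0.035 0.088] glue [0.749 0.24  0.076] adaptor [[ 0.388 -0.147  0.041]
 [ 0.392 -0.145  0.039]
 [ 0.389 -0.142  0.031]
 [ 0.391 -0.149  0.027]]
```

View pics/w1.png

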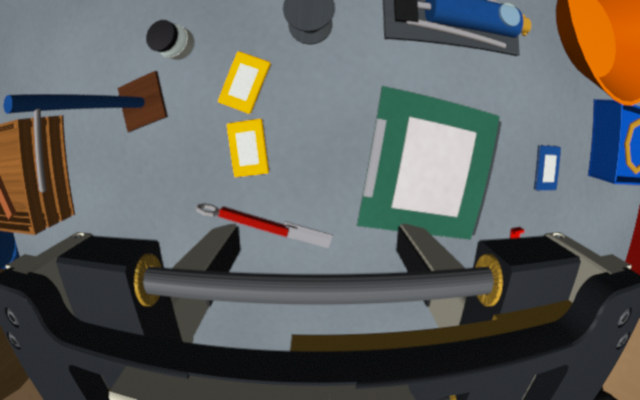

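The camera-side view at (245,80) and (248,147) confirms there are exactly three tins. It also shows the box front, with the ledge at (375,158), facing the lever side, and the lever at (265,222) with its blade toward the box. Next I'll check that the hanging poses can be reached.

```bash
cat >> h.py <<'E'
LA=np.radians(73.); LU=-np.array([np.cos(LA),np.sin(LA),0])
PA=np.radians(13.5); PD=np.array([-np.cos(PA),-np.sin(PA),0]); PTIP=np.array([.571,.2955,.253]); PROOT=PTIP-.078*PD-[0,0,.018]
BA=np.radians(81.); BX=-np.array([np.cos(BA),np.sin(BA),0]); LIDC=np.array([.5554,-.1241,0]); BOX=LIDC+.008*BX; HINGE=BOX+.08*BX+[0,0,.076]
def hangrot(tilt,sgn=1):
    "lever x = -tool x; tilt 0: tool down, pi/2: tool horizontal (pointing +y side), lever x down"
    n=np.array([-PD[1],PD[0],0]); n*=np.sign(n[1])     # horizontal, perp to peg, +y
    z=np.sin(tilt)*n-np.cos(tilt)*np.array([0,0,1]); x=np.cos(tilt)*(-n)+np.sin(tilt)*np.array([0,0,-1]); # lever x
    x=np.cos(tilt)*n*1+np.sin(tilt)*np.array([0,0,1]); x=x*1.0
    # lever x direction lx: down when tilt=pi/2, must be perpendicular to z
    lx=-(np.cos(tilt)*n+np.sin(tilt)*np.array([0,0,1]))
    tx=-sgn*lx
    return R.from_matrix(np.c_[tx,np.cross(z,tx),z]),lx,z
E
python3 - <<'E'
from h import *
print(PROOT,BOX,HINGE)
for sg in (1,-1):
  for g in (5,-40,-70):
    for tl in (90,75,60,45):
      T,lx,z=hangrot(np.radians(tl),sg)
      out=[]
      for off in (.10,.045):   # along peg from root
        eye=PROOT+PD*off+[0,0,off*.231]
        p=eye+lx*(g+108)/1000 - (-z)*0 + z*(.020+.0) # underside of lever side
        q=inverse_kinematics(p,T.as_quat()); out.append(None if q is None else np.round(q,2).tolist())
      print(sg,g,tl,p.round(3),out)
E
```

```text
[0.64684485 0.31370874 0.235     ] [ 0.55414852 -0.13200151  0.        ] [ 0.54163377 -0.21101657  0.076     ]
1 5 90 [0.598 0.323 0.132] [[0.51, 1.31, -0.91, 1.9, -0.91, 0.84, 1.04], [0.48, 1.36, -0.94, 1.77, -0.82, 0.87, 0.92]]
1 5 75 [0.605 0.294 0.131] [[0.54, 1.17, -0.95, 1.92, -0.71, 0.71, 0.78], [0.4, 1.12, -0.75, 1.8, -0.86, 0.87, 0.89]]
1 5 60 [0.612 0.265 0.138] [[0.51, 0.99, -0.9, 1.93, -0.55, 0.66, 0.56], [0.48, 1.05, -0.92, 1.8, -0.45, 0.7, 0.46]]
1 5 45 [0.618 0.239 0.151] [[0.42, 0.8, -0.8, 1.93, -0.41, 0.66, 0.36], [0.4, 0.88, -0.83, 1.8, -0.28, 0.7, 0.24]]
1 -40 90 [0.598 0.323 0.177] [[0.52, 1.25, -0.95, 1.92, -0.92, 0.84, 0.99], [0.48, 1.29, -0.95, 1.79, -0.86, 0.88, 0.89]]
1 -40 75 [0.603 0.305 0.175] [[0.38, 0.98, -0.68, 1.94, -1.02, 0.91, 1.01], [0.44, 1.09, -0.85, 1.81, -0.81, 0.83, 0.79]]
1 -40 60 [0.607 0.287 0.177] [[0.46, 0.9, -0.86, 1.94, -0.67, 0.7, 0.6], [0.43, 0.97, -0.88, 1.81, -0.55, 0.72, 0.49]]
1 -40 45 [0.611 0.27  0.183] [[0.37, 0.75, -0.79, 1.93, -0.46, 0.67, 0.34], [0.35, 0.83, -0.82, 1.8, -0.34, 0.7, 0.23]]
1 -70 90 [0.598 0.323 0.207] [[0.59, 
[... 1228 characters left out ...]
0.73, 1.94, -0.8, 0.76, -2.41], [0.36, 0.91, -0.73, 1.82, -0.72, 0.79, -2.5]]
-1 -40 45 [0.611 0.27  0.183] [[-0.09, 0.62, -0.07, 1.96, -0.98, 0.95, -2.29], [-0.11, 0.69, -0.05, 1.84, -0.96, 0.98, -2.34]]
-1 -70 90 [0.598 0.323 0.207] [[0.5, 1.18, -0.92, 1.93, -0.99, 0.9, -2.13], [0.46, 1.22, -0.92, 1.8, -0.93, 0.93, -2.23]]
-1 -70 75 [0.601 0.312 0.204] [[0.5, 1.02, -0.91, 1.94, -0.86, 0.78, -2.33], [0.46, 1.08, -0.91, 1.81, -0.78, 0.81, -2.43]]
-1 -70 60 [0.603 0.302 0.202] [[0.46, 0.88, -0.91, 1.94, -0.65, 0.69, -2.6], [0.34, 0.87, -0.73, 1.82, -0.75, 0.8, -2.52]]
-1 -70 45 [0.606 0.291 0.204] [[-0.12, 0.59, -0.06, 1.95, -0.99, 0.95, -2.34], [-0.14, 0.66, -0.05, 1.83, -0.97, 0.99, -2.39]]
```

Run:
```python
from h import *
o=np.array([.4602,.1309,0]); g=.005
p=o+LU*(.0325+g)
env.reach(p+[0,0,.12],down(LA)); env.movel(p+[0,0,.0025],speed=.1)
jaws.grip(.0,60); print('w',current_width(),current_gripper_force(),current_tcp_pos())
env.movel(p+[0,0,.13],speed=.15)
pre=HINGE*[1,1,0]-BX*(.176+.05+.09)   # tip 50 mm in front of lip
env.reach(pre+[0,0,.15],down(BA)); 
im,d,m=snap('wrist','lev.png'); X=fish(m,d); tcp=np.array(current_tcp_pos()); 
V=np.array([-BX[1],BX[0],0]); x=(X-tcp)@BX+g; y=(X-tcp)@V; z=X[...,2]
for lo in np.arange(.03,.11,.01):
    k=(abs(y)<.03)&(x>=lo)&(x<lo+.01)&(z>.1)&(z<.2)
    if k.sum()>3: print('%.2f'%lo,k.sum(),np.percentile(y[k],[5,50,95]).round(4),np.percentile(z[k],[5,50,95]).round(4))
k=(abs(y)<.015)&(x>.03)&(x<.12)&(z>.1)&(z<.2); print('tip',np.percentile(x[k],[98,99.5]) if k.any() else None, tcp,current_width(),current_t())
```

```text
w 0.013596194842236618 59.99642014503479 [0.44915222 0.09502146 0.00246221]
0.05 420 [-0.0091  0.0007  0.0104] [0.1477 0.1486 0.1495]
0.06 421 [-0.0105  0.0007  0.0118] [0.1476 0.1486 0.1495]
0.07 227 [-0.0105  0.0007  0.0118] [0.1476 0.1485 0.1494]
tip [0.07500382 0.07546248] [0.58954591 0.10102728 0.14864429] 0.013178421394541303 11.55
```

View pics/lev.png

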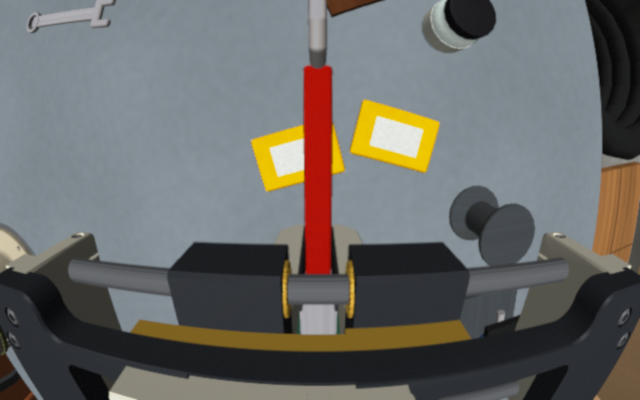

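The lever is level in the grip, with the handle at (318,170). The blade top reads about 0.1485 m, which matches the TCP height. I'll insert it now.

Run:
```python
from h import *
def tipto(r_s,z,**k): # tip at horizontal distance r_s in front of hinge, TCP height z
    p=HINGE*[1,1,0]-BX*(r_s+.09)+[0,0,z]; return env.movel(p,down(BA),**k)
tipto(.226,.072,speed=.1); f0=np.array(current_contact_force())
print(tipto(.165,.072,speed=.04,contact_N=6), np.array(current_tcp_pos()),np.array(current_contact_force())-f0)
r=.165
for th in (.03,.06,.1,.15,.2,.3,.4,.5):
    tipto(r*np.cos(th),.0745+r*np.sin(th),speed=.04)
    print(th,(np.array(current_contact_force())-f0).round(1),np.round(current_width(),4))
im,d,m=snap('side'); X=xyz(m,d)
cv2.imwrite('pics/lift.png',cv2.resize(im[130:330,200:460,::-1],None,fx=3,fy=3,interpolation=cv2.INTER_CUBIC)); print(current_t())
```

```text
False [0.58157177 0.04118638 0.07202607] [ 2.04448566 -0.83432493 -1.29292613]
0.03 [ 1.1 -0.5 -0.7] 0.0133
0.06 [ 2.6  0.2 -0.9] 0.0135
0.1 [ 1.3 -0.7 -1.6] 0.0132
0.15 [ 0.3  0.6 -0.3] 0.0136
0.2 [ 1.4 -0.7 -1.2] 0.0133
0.3 [ 1.5 -0.3 -0.5] 0.0133
0.4 [ 1.8 -0.4 -0.6] 0.0136
0.5 [ 1.  -0.2 -1.8] 0.014
17.525
```

View pics/lift.png

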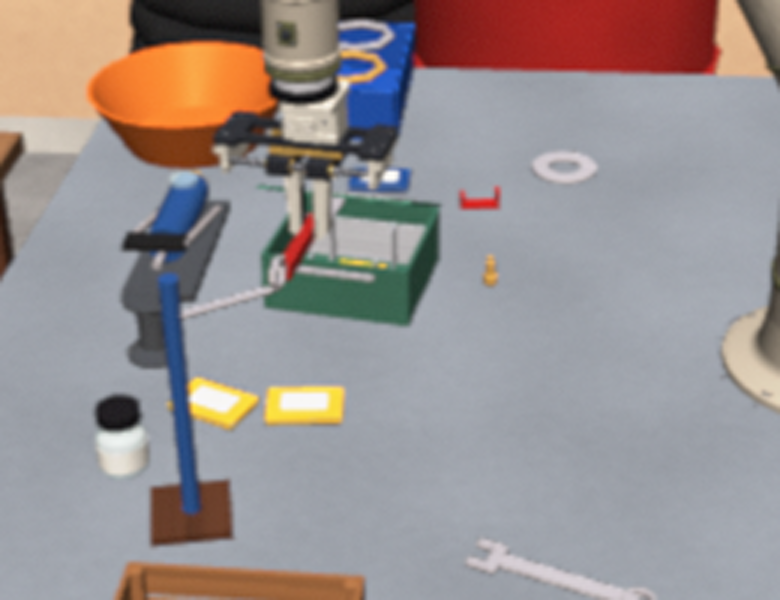

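The lid is up: the inside of the box shows at (370,240) and the blade is under the lid. I'll keep swinging it open.

Run:
```python
from h import *
def tipto(r_s,z,**k):
    p=HINGE*[1,1,0]-BX*(r_s+.09)+[0,0,z]; return env.movel(p,down(BA),**k)
r=.165; f0=np.array(current_contact_force())
for th in np.arange(.6,1.66,.1).tolist()+[1.68]:
    rr=r-.02*min(1,(th-.5)/.6)
    tipto(rr*np.cos(th),.0745+rr*np.sin(th),speed=.06)
    print(round(th,2),(np.array(current_contact_force())-f0).round(1),np.round(current_width(),4))
env.hold(.3); tipto(.08,.0745+.16,speed=.1)
im,d,m=snap('scene'); X=xyz(m,d)
cv2.imwrite('pics/open.png',cv2.resize(im[100:340,150:450,::-1],None,fx=2.5,fy=2.5,interpolation=cv2.INTER_CUBIC)); print(current_t())
M=segs(im,X)['green']&(X[...,2]>.1)&(X[...,2]<.3); P=X[M]; P=P[np.linalg.norm(P[:,:2]-HINGE[:2],axis=1)<.25]; s=-(P-HINGE)@BX; h=P[:,2]-.076
print(len(P),np.percentile(np.arctan2(h,s),[10,50,90]))
```

```text
0.6 [ 0.2  0.8 -0.2] 0.0136
0.7 [-0.3  0.3 -0.4] 0.0135
0.8 [0.8 0.2 0.1] 0.0135
0.9 [ 0.   0.1 -0.2] 0.0137
1.0 [1.  0.4 0.2] 0.0134
1.1 [-0.4  0.  -1.4] 0.0134
1.2 [-0.2  0.2 -0.2] 0.0132
1.3 [ 0.4 -0.6 -0.6] 0.0135
1.4 [-0.5 -0.1 -0.7] 0.0134
1.5 [ 0.4  1.  -0.9] 0.0137
1.6 [ 0.4 -0.3 -0.5] 0.0137
1.68 [ 0.1  0.3 -0.2] 0.0132
23.7833
267 [1.69001512 1.6989382  1.70424242]
```

View pics/open.png

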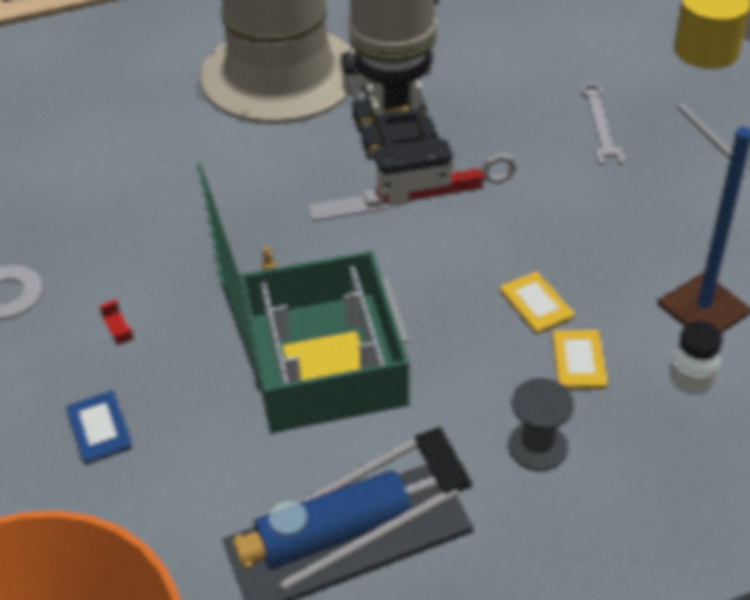

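The lid stands open at about 1.70 rad, with its edge from (200,165) to (260,385), and the yellow mark shows at (322,355). Next is staging the lever in front of the peg.

```bash
cat >> h.py <<'E'
HT,HLX,HZ=hangrot(np.radians(75),1); ESLOPE=np.array([0,0,.231]); ECORR=np.zeros(3)
def hangtcp(off,dz=0): return PROOT+PD*off+ESLOPE*off+[0,0,dz]+HLX*.113+HZ*.0175+ECORR
E
python3 - <<'E'
from h import *
env.reach([.5,.05,.30],down(BA))
for off,dz in ((.25,.05),(.25,0),(.13,0)):
    p=hangtcp(off,dz); q=inverse_kinematics(p,HT.as_quat()); print(off,p.round(3),None if q is None else np.round(q,2))
    env.reach(p,HT.as_quat()) if dz else env.movel(p,HT.as_quat(),speed=.1)
eye=PROOT+PD*.13+ESLOPE*.13; print('eye want',eye, current_width())
ims=[]
for n in ('scene','side'):
    im,d,m=snap(n); X=xyz(m,d); np.savez('/tmp/h_%s.npz'%n,im=im,d=d)
    f=200/np.tan(np.radians(m['vfov']/2)); pr=lambda p:cv2.projectPoints(np.array([p]),m['rvec'],m['tvec'],np.array([[f,0,m['cx']],[0,f,m['cy']],[0,0,1]]),None)[0].ravel()
    c=pr(eye).astype(int); print(n,pr(eye),pr(PTIP),pr(PROOT))
    im2=im[c[1]-35:c[1]+35,c[0]-45:c[0]+45,::-1]; ims.append(cv2.resize(im2,None,fx=6,fy=6,interpolation=cv2.INTER_CUBIC)[:420,:540])
    near=np.linalg.norm(X-eye,axis=2)<.03; print(near.sum(),X[near].min(0).round(3),X[near].max(0).round(3),np.median(X[near],0).round(3))
cv2.imwrite('pics/hang.png',cv2.resize(np.hstack(ims),(790,307)))
print(current_t())
E
```

```text
0.25 [0.407 0.243 0.229] [ 0.68  0.98 -1.01  2.25 -0.92  0.66  0.97]
0.25 [0.407 0.243 0.179] [ 0.67  1.08 -0.97  2.25 -0.91  0.6   1.04]
0.13 [0.523 0.271 0.151] [ 0.53  1.11 -0.88  1.99 -0.83  0.73  0.91]
eye want [0.52043676 0.28336084 0.26503   ] 0.013576143499701456
scene [408.73797239 130.30677663] [421.43125607 142.71987706] [441.28425933 162.11909065]
110 [0.512 0.261 0.236] [0.53  0.298 0.287] [0.522 0.281 0.261]
side [308.22338736 221.09537814] [289.55766326 226.40743892] [261.60912411 234.34709685]
73 [0.512 0.264 0.239] [0.527 0.305 0.286] [0.518 0.293 0.263]
27.8667
```

View pics/hang.png

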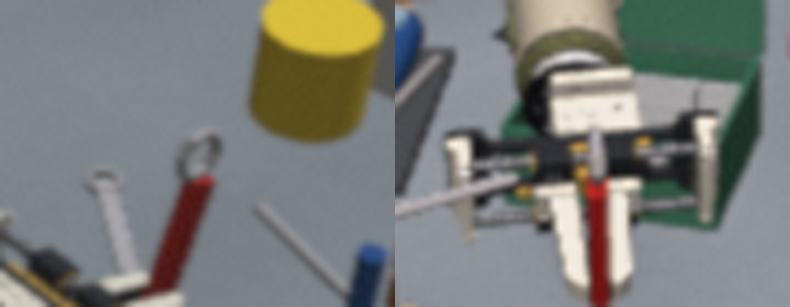

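The eye sits where I computed it, at (198,155) in the left half and (597,153) in the right. The peg tip agrees to within about a pixel, so I'll slide it on.

Run:
```python
from h import *
f0=np.array(current_contact_force())
hit=env.movel(hangtcp(.042),HT.as_quat(),speed=.05,contact_N=6); print('hit',hit,(np.array(current_tcp_pos())-hangtcp(.042)).round(4),(np.array(current_contact_force())-f0).round(1))
ims=[]
eye=PROOT+PD*.042+ESLOPE*.042
for n in ('scene','side'):
    im,d,m=snap(n)
    f=200/np.tan(np.radians(m['vfov']/2)); c=cv2.projectPoints(np.array([eye]),m['rvec'],m['tvec'],np.array([[f,0,m['cx']],[0,f,m['cy']],[0,0,1]]),None)[0].ravel().astype(int)
    ims.append(cv2.resize(im[c[1]-35:c[1]+35,c[0]-45:c[0]+45,::-1],(395,307),interpolation=cv2.INTER_CUBIC))
cv2.imwrite('pics/on.png',np.hstack(ims)); print(current_t())
```

```text
hit False [-0.0002 -0.0001  0.    ] [-0.7 -0.2  1.5]
29.925
```

View pics/on.png

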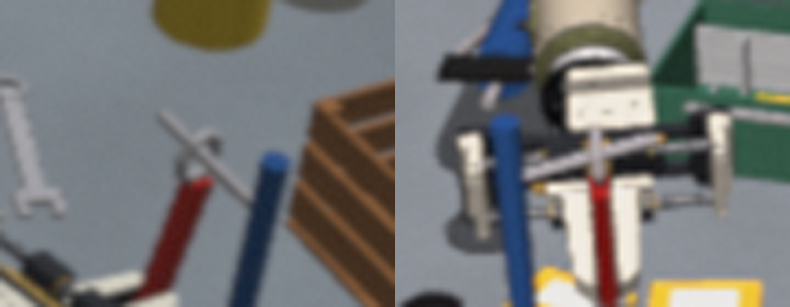

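The peg passes through the eye, at (198,150) on the left and (597,155) on the right. Now lower, release and back off.

Run:
```python
from h import *
print(env.movel(hangtcp(.042,-.011),HT.as_quat(),speed=.02,contact_N=2), (np.array(current_tcp_pos())-hangtcp(.042)).round(4))
jaws.grip(.02); env.hold(.5); jaws.grip(.036); env.hold(.3)
p=np.array(current_tcp_pos()); env.movel(p-HZ*.05,speed=.04); env.movel(p-HZ*.16,speed=.12)
env.reach([.5,.03,.32],down(BA)); 
ims=[]
eye=PROOT+PD*.042+ESLOPE*.042-[0,0,.06]
for n in ('scene','side'):
    im,d,m=snap(n); X=xyz(m,d)
    f=200/np.tan(np.radians(m['vfov']/2)); c=cv2.projectPoints(np.array([eye]),m['rvec'],m['tvec'],np.array([[f,0,m['cx']],[0,f,m['cy']],[0,0,1]]),None)[0].ravel().astype(int)
    ims.append(cv2.resize(im[c[1]-50:c[1]+50,c[0]-65:c[0]+65,::-1],(395,304),interpolation=cv2.INTER_CUBIC))
    H=cv2.cvtColor(im,cv2.COLOR_RGB2HSV); M=((H[...,0]<8)|(H[...,0]>172))&(H[...,1]>150)&(np.linalg.norm(X-eye,axis=2)<.15); P=X[M]
    if len(P)>10: lo=P[P[:,2]<np.percentile(P[:,2],20)].mean(0); hi=P[P[:,2]>np.percentile(P[:,2],80)].mean(0); print(n,len(P),lo.round(3),hi.round(3),'angle',np.degrees(np.arccos((hi-lo)[2]/np.linalg.norm(hi-lo))))
    for k,M in segs(im,X).items():
        if k not in('yellow','blue'): continue
        nn,L,st,c=cv2.connectedComponentsWithStats(M.astype(np.uint8))
        for j in range(1,nn):
            P=X[L==j]
            if st[j,4]>40 and np.linalg.norm(P[:,:2].mean(0)-[.6,-.1])<.4:
                r=cv2.minAreaRect(P[:,:2].astype(np.float32)); print(n,k,np.round(r[0],3),np.round(r[1],3),round(r[2],1))
cv2.imwrite('pics/hung.png',np.hstack(ims)); print(current_t())
```

```text
True [-0.0004  0.0003 -0.006 ]
scene 138 [0.61  0.29  0.128] [0.609 0.305 0.213] angle 9.671176598405872
scene yellow [0.576 0.131] [0.085 0.055] 6.8
scene yellow [ 0.552 -0.131] [0.087 0.06 ] 81.1
scene yellow [0.675 0.136] [0.053 0.086] 66.9
scene blue [ 0.555 -0.397] [0.086 0.052] 1.1
side 104 [0.603 0.309 0.129] [0.603 0.317 0.217] angle 5.424293958518004
side yellow [0.574 0.136] [0.082 0.063] 0.6
side yellow [0.671 0.164] [0.024 0.047] 78.9
35.7167
```

View pics/hung.png

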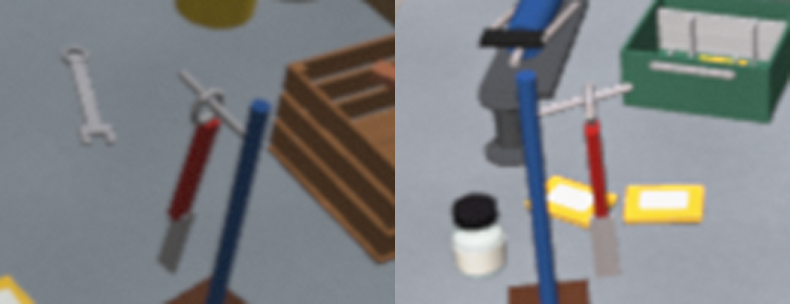

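The lever hangs on the peg by its eye, at (208,105) on the left and (590,95) on the right, about 7° off vertical. Next I'll check the mark with the wrist camera and place the first yellow tin.

```bash
cat >> h.py <<'E'
def rects(col,view,near,rad=.06,zr=(.0,.03)):
    env.reach(view,down(0.)); im,d,m=snap('wrist'); X=fish(m,d); S=segs(im,X)[col]
    M=S&(X[...,2]>zr[0])&(X[...,2]<zr[1])&(np.linalg.norm(X[...,:2]-near,axis=2)<rad)
    P=X[M]; 
    if len(P)<100: print('nothing',len(P)); return None
    r=cv2.minAreaRect(P[:,:2].astype(np.float32)); a=r[2] if r[1][0]>r[1][1] else r[2]+90
    print(col,np.round(r[0],4),np.round(sorted(r[1]),3),'len ang',round(a,1),'z',np.percentile(P[:,2],[50,95]).round(4)); return np.array([*r[0],0]),a
def pick(c,a,z=.002):
    a=np.radians((a-81+90)%180-90+81); q=down(a)
    env.reach(c+[0,0,.13],q); jaws.grip(.085); env.movel(c+[0,0,z],speed=.1,contact_N=15)
    jaws.grip(0,25); print('width',current_width(),'tcp',np.round(current_tcp_pos(),4)); env.movel(c+[0,0,.17],speed=.15); print('held',current_width())
def place(t,n):
    "n tins already in the pile"
    q=down(BA); z0=.005+.012*n+.002
    env.reach(t+[0,0,.17],q); env.movel(t+[0,0,z0+.012],speed=.12)
    print('touch',env.movel(t+[0,0,z0-.003],speed=.02,contact_N=3),current_tcp_pos()[2]-z0)
    jaws.grip(.075); env.hold(.1); env.movel(t+[0,0,.17],speed=.15)
E
python3 - <<'E'
from h import *
mk=rects('yellow',[.50,-.09,.3],BOX[:2],.09,(-.01,.05))
r=rects('yellow',[.52,.13,.3],[.575,.135])
rects('yellow',[.52,.13,.3],[.675,.14])
pick(*r); place(BOX,0)
mk=rects('yellow',[.48,-.10,.3],BOX[:2],.09,(0.01,.03))
print(current_t())
E
```

```text
yellow [ 0.5544 -0.1313] [0.061 0.089] len ang 81.2 z [0.0054 0.0068]
yellow [0.5833 0.136 ] [0.056 0.103] len ang 6.0 z [0.0113 0.0128]
yellow [0.6667 0.1398] [0.06 0.1 ] len ang 159.2 z [0.0113 0.0128]
width 0.055681323512398385 tcp [0.5834 0.136  0.0021]
held 0.05563009974201956
touch True -9.318088659728083e-05
yellow [ 0.5525 -0.1403] [0.058 0.085] len ang 81.4 z [0.0164 0.0179]
49.3333
```

A neighbouring tin got into the first fit (length 0.103 m), so that tin went down 9 mm off along the mark. I'll fix the segmentation and regrip it.

```bash
python3 - <<'E'
s=open('h.py').read()
s=s.replace("    P=X[M]; \n    if len(P)<100:","    nn,L,st,_=cv2.connectedComponentsWithStats(S.astype(np.uint8)); k=np.bincount(L[M],minlength=nn); k[0]=0; M=(L==k.argmax())&(X[...,2]>zr[0])&(X[...,2]<zr[1]); P=X[M]; \n    if len(P)<100:")
s+="\nMARK=np.array([.5543,-.1315,0])\n"
open('h.py','w').write(s)
E
python3 - <<'E'
from h import *
r=rects('yellow',[.48,-.10,.3],MARK[:2],.05,(.01,.03))
c,a=r; q=down(BA)
env.reach(c+[0,0,.17],q); jaws.grip(.075); env.movel(c+[0,0,.0075],speed=.12,contact_N=15); jaws.grip(0,25); print(current_width(),current_tcp_pos())
env.movel(c+[0,0,.012],speed=.05); env.movel(MARK+[0,0,.012],speed=.03); env.movel(MARK+[0,0,.0065],speed=.02,contact_N=3); jaws.grip(.075); env.movel(MARK+[0,0,.17],speed=.15)
rects('yellow',[.48,-.10,.3],MARK[:2],.05,(.01,.03))
r=rects('yellow',[.58,.12,.3],[.675,.14])
print(current_t())
E
```

```text
yellow [ 0.5526 -0.1402] [0.057 0.085] len ang 80.9 z [0.0163 0.0179]
0.05578900765591841 [ 0.55274969 -0.14031079  0.00782708]
yellow [ 0.5541 -0.1316] [0.057 0.084] len ang 81.0 z [0.0164 0.0179]
yellow [0.6747 0.1387] [0.056 0.084] len ang 157.7 z [0.0114 0.0128]
57.925
```

Run:
```python
from h import *
r=rects('yellow',[.58,.12,.3],[.675,.14],.04)
assert r and abs(r[0][0]-.6747)<.003
pick(*r); place(MARK,1)
rects('yellow',[.48,-.10,.3],MARK[:2],.05,(.02,.045))
r=rects('blue',[.48,-.395,.3],[.552,-.395],.06)
print(current_t())
```

```text
yellow [0.6748 0.139 ] [0.057 0.083] len ang 157.5 z [0.0114 0.0128]
width 0.05567157528931442 tcp [0.6749 0.1389 0.0021]
held 0.05564960089695781
touch True -0.0002100864870621215
yellow [ 0.554  -0.1315] [0.057 0.085] len ang 81.0 z [0.0283 0.0296]
blue [ 0.5521 -0.3954] [0.054 0.083] len ang 0.3 z [0.0114 0.0128]
71.075
```

Run:
```python
from h import *
c,a=rects('blue',[.48,-.395,.3],[.552,-.395],.05)
assert abs(a)<5 or abs(a-180)<5
pick(c,a); env.movel(c+[0,0,.36],speed=.2); env.movel(MARK+[0,0,.36],down(BA),speed=.2)
place(MARK,2); env.movel(MARK+[0,0,.36],speed=.2)
r=rects('blue',[.48,-.10,.34],MARK[:2],.05,(.03,.06))
env.reach([.45,-.2,.35],down(BA)) if 0 else None
ims=[]
for n in ('scene','side'):
    im,d,m=snap(n); X=xyz(m,d)
    M=segs(im,X)['green']&(X[...,2]>.1)&(X[...,2]<.3); P=X[M]; P=P[np.linalg.norm(P[:,:2]-HINGE[:2],axis=1)<.25]; s=-(P-HINGE)@BX; h=P[:,2]-.076
    if len(P): print('lid',len(P),np.percentile(np.arctan2(h,s),[10,50,90]))
    ims.append(cv2.resize(im[90:340,160:460,::-1] if n=='scene' else im[100:350,170:470,::-1],(400,333),interpolation=cv2.INTER_CUBIC))
cv2.imwrite('pics/end.png',np.hstack(ims)); print(current_t())
```

```text
blue [ 0.552  -0.3953] [0.055 0.082] len ang 1.7 z [0.0114 0.0128]
width 0.05582271767888213 tcp [ 0.552  -0.3954  0.0021]
held 0.05548592044216647
touch True -0.00022454389429952745
blue [0.1034 0.207 ] [1.337 2.862] len ang 94.5 z [0.0418 0.0591]
lid 270 [1.68884114 1.69887151 1.70453646]
lid 1798 [1.63680517 1.70204132 1.77488137]
85.2917
```

View pics/end.png

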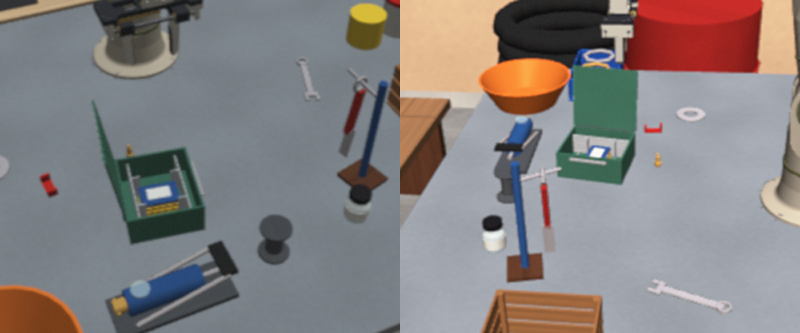

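The pile sits on the mark with blue on top at (158,193), the lid stands open and the lever hangs. One check on the top tin, then I'll hand it in.

Run:
```python
from h import *
im,d,m=snap('wrist'); X=fish(m,d); H=cv2.cvtColor(im,cv2.COLOR_RGB2HSV)
M=(H[...,0]>100)&(H[...,0]<125)&(H[...,1]>120)&(X[...,2]>.03)&(X[...,2]<.06)&(np.linalg.norm(X[...,:2]-MARK[:2],axis=2)<.06); P=X[M]
r=cv2.minAreaRect(P[:,:2].astype(np.float32)); print(len(P),r,np.percentile(P[:,2],[5,50,95]))
ok=np.linalg.norm(np.array(r[0])-MARK[:2])<.005 and np.ptp(np.percentile(P[:,2],[5,95]))<.006
print(ok)
if ok: print(env.sign_off(),current_t())
```

```text
1195 ((0.553803563117981, -0.13218462467193604), (0.08184986561536789, 0.05513546243309975), 80.62547302246094) [0.0388987  0.04043295 0.04191222]
True
the job is handed in; nothing more can be done
the job is handed in; nothing more can be done
```

The job is handed in, with no verdict returned yet: the lid was levered up with the blade and stands open at about 1.70 rad, the three tins present are piled within about 1 mm of the centre of the yellow mark (the first yellow tin went down 9 mm off, so I regripped and moved it), and the lever hangs on the peg by its eye.

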